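Lock the craft-blade box and put its key in its tray

ROBOT

A 6-joint arm with a two-finger parallel gripper is mounted at the origin on the work surface; the furniture and walls round the work are solid. World frame = base frame: x ahead of the robot, y to its left, z up, the work surface at z = 0. Lengths are in m, angles in rad, forces in N, time in s.
With the tool pointing down it reaches from about 0.3 to 0.875 m from the base axis. Payload 6.4 kg.
Tool frame: the origin (TCP) lies midway between the tips of the shut fingers; the grasp point (between the pads) lies 19 mm behind it (ctrl.tcp_to_grasp is the distance from the TCP to the grasp point, in m); z points along the fingers, y is the direction in which the jaws open and shut (so a half turn about z gives the same grasp; the last joint's range is limited). The gripper opens to 85 mm and grips with 20 to 120 N. Pads are 22 mm wide; open, the fingers measure 114 mm over their backs; the gripper's body (76 mm by 85 mm) begins 54 mm behind the grasp point. The pads swing forward as they close: fully open they stand 13 mm farther back than shut.
Start: joints at [-1.367, 0.181, 1.607, -0, 1.354, -0.206], TCP at [0.229, -0.527, 0.231] pointing down, gripper open.
Joint ranges: [-2.99, 2.99], [-0.89, 2.07], [0.3, 2.58], [-1.14, 4.28], [0, 2.63], [-3.12, 3.12]. Speed limits (rad/s): [2.57, 2.57, 3.01, 3.14, 3.14, 3.14].

INTERFACE

Orientations are given as a unit quaternion [w, x, y, z].
In Python, from bench import monitor, imaging, order, spotter, ctrl gives the robot as it stands.
- The arm moves only by the shell command python3 -m pendant 'ROWS'. ROWS is JSON, a list that holds one entry, the list of rows, each a list of 5 numbers: the shift along the world's x, y, z in mm, then the turn about the world's z in degrees, then the finger opening in mm, from 0 to 85.4. A call has 1 to 8 rows; each row shifts and turns the commanded pose from where the row before left it; what a row does not reach is not made up. A row lasts 1/8 s, in which the tool goes at most 62.5 mm and 10.7 degrees, less where a joint would pass 70% of its speed; a pose out of reach is approached as far as the arm can. A call with a gripper value outside its range is refused whole. The fingers move at their own pace and stop on an object; the grip force is fixed at half the most. Time passes only in rows, so rows that do not move let the fingers close. It gives the time, the measured TCP pose, the force and the opening at its end, in the units of the state.
- monitor.get_obs(): the state, without advancing time (a new reading comes with each control period).
- imaging.camera(name): name is "scene" or "top" or "wrist"; returns a dict with "img" (400x640x3 uint8, red, green, blue), "vfov" (degrees; the focal length in pixels is half the picture's height over the tangent of half this angle, whatever the lens; pixels are square), "cx", "cy" (the principal point, pixels), "origin" and "orientation" of the camera in the world. Camera axes: x right, y down, z forward; pixel columns grow to the right and rows downward; lengths in m; the calibration is good to about 2 mm. A picture is of the moment at which its call begins. There is no depth.
- order.hand_in(): hands the job in, once; it reports no verdict.
Trained networks look in the newest picture that a camera, given by its name, has taken for a name from the list of things; names that differ only in an ending like _2 or _b are one class to them, and where a whole thing is asked for, a point or a joint stands for the part that bears it (a point fixed in the world has none). Each returns a list of dicts, best first, with "confidence" (0 to 1); they miss things now and then, are a little off and sometimes report something else, mostly with a low value. They report only what shows in the picture. A call takes as long as a camera call.
- spotter.recognise(camera, thing): "at" ([x, y, z] in m, in the coordinates of the camera as it stood for that picture, good to about 4 mm: the middle of the surface that is visible of it).
- spotter.tip_of(camera, thing): "at" ([x, y, z] in m, in the coordinates of the camera as it stood for that picture, good to about 4 mm: a listed point, or the origin of a listed thing).
The state is a dict: "time_s": time; "q": joint angles; "dq": joint speeds; "joint_efforts": joint torques, N m; "eef_pos": TCP position; "eef_rot": TCP orientation; "wrist_force": force on the tool from outside, world axes, zero at the start; "torque": the same for the moment, N m; "opening": opening from 0.0 (shut) to 1.0 (fully open).
Only numpy, scipy, OpenCV 4.12 (cv2) and the standard library are available. Lean on these libraries where they do the work, as an engineer would, in place of code of your own. Each camera call takes 0.05 s, during which the arm holds its last target. There are 200 camera calls.

TASK

Lock the blue box: turn the key in its lock clockwise until you feel the bolt come up against its end stop, without forcing it, then turn the key back to the one position where it will come out and draw it out, leaving the bolt shot. Put the key down in the yellow tray and leave the other things where they are.

Things in the scene. Friction and masses are not known exactly. Their poses are not given: they have to be found in the camera images.
- lockbox: Fixed blue steel box, 130 x 190 x 45 mm (x, y, z), origin at the centre of its underside, front to -x. Its grey lid (left half, +y) is shut and does not open. On the right half stands the silver lock case, 60 x 60 mm, top 71 mm above the table, its axis 45 mm to -y of the origin. On the lid beside it a steel keeper takes the bolt, which slides to +y out of the case.
- keyhole (a point): Centre of the round brass plug in the lock's top face, on the turning axis, 71 mm up; axes as the box's. The notch for the key's lug (red dot) points 240 deg counter-clockwise from the box's +x. Only there does the lug (0.09 rad play each way) pass the 15 mm thick cover; elsewhere the lug meets the cover when the key is lifted 2 mm.
- key: Loose steel key, black grip, 66 mm tall, 40 g, standing in the lock at the withdrawal position with 1 mm play. Origin at the blade's foot on the turning axis, z up, x towards the lug. Blade 16 x 4 mm (x, y); lug at the foot, 6 mm high, out to x = 14 mm. Grip 30 (x) x 9 mm (y), 34 to 66 mm above the origin: pinch along y. In the lock the foot is 48 mm above the table; withdrawal lifts it 23 mm.
- bolt (a joint): How far the bolt is shot, m: 0 drawn back (starts at 0 to 0.002), 0.010 fully shot at the firm end stop. Turned clockwise from above, the key's lug meets the bolt after 0.1 to 0.7 rad and the stop after 1.1 to 1.6 rad of the hand, differing each time. Bolt friction 1.5 N; it stays where it is left when the key turns back. Lever arm 13 mm: 10 N on the bolt is 0.13 N m on the key.
- bolt_nose (a point): Red nose of the bolt, 6 mm wide and 6.5 mm high, centre of its end, 52 mm above the table; the bolt moves along the box's +y.
- tray: Shallow open yellow tray, fixed on the table, 130 x 170 x 14 mm (x, y, z), walls 4 mm thick, inner floor 4 mm above the table; origin at the centre of its underside.
- scissors: Red scissors, 72 x 157 x 11 mm, loose bystander, origin under the middle.
- palette: White paint palette, 119 x 119 x 10 mm, loose bystander, origin under the middle.
- chalks: Flat purple chalk box, 178 x 118 x 14 mm, loose bystander, origin under the middle.

How it is judged:
By the outcome, as a careful person would: the job done as asked, in the order asked, and still so for the second after the job is handed in, with the robot touching nothing.
It also fails if it takes over 64 s, if anything falls off the work surface, if the arm or the gripper's body presses on something with over 40 N, if the wrist force passes 120 N, or if a joint passes its speed limit or range.

## Working session

There is one attempt and no reset: what is moved stays moved. The work goes in short steps, Python scripts to look and compute and a shell command to move; the robot and the scene stay as the last step left them, time stands still between calls to the robot, and variables do not carry over. Pictures are saved under pics/ and viewed, about 8 in all and at most 12, crops included, and the job is handed in when it is done.

```bash
mkdir -p pics; cat > h.py <<'E'
import numpy as np, cv2
from scipy.spatial.transform import Rotation as R
from bench import monitor, imaging, order, spotter, ctrl
def cam(n):
    c=imaging.camera(n); q=c["orientation"]
    c["R"]=R.from_quat([q[1],q[2],q[3],q[0]]).as_matrix(); c["o"]=np.array(c["origin"])
    c["f"]=200/np.tan(np.radians(c["vfov"])/2); return c
def w(c,p): return c["R"]@np.array(p)+c["o"]
def px(c,P):
    p=c["R"].T@(np.array(P)-c["o"]); return p[:2]/p[2]*c["f"]+[c["cx"],c["cy"]]
def ray(c,u,v,z):
    d=c["R"]@np.array([(u-c["cx"])/c["f"],(v-c["cy"])/c["f"],1]); return c["o"]+d*(z-c["o"][2])/d[2]
def save(c,n,crop=None,s=1):
    i=c["img"][:,:,::-1]
    if crop: x0,y0,x1,y1=crop; i=i[y0:y1,x0:x1]
    cv2.imwrite("pics/"+n,cv2.resize(i,None,fx=s,fy=s,interpolation=cv2.INTER_CUBIC))
E
python3 - <<'E'
from h import *
np.set_printoptions(precision=4,suppress=True)
for n in ["top","scene"]:
    c=cam(n); save(c,n+"0.png"); print(n,c["o"],c["f"],c["cx"],c["cy"])
    for t in ["lockbox","keyhole","key","bolt_nose","tray"]:
        for fn in (spotter.recognise,spotter.tip_of):
            try: print(t,fn.__name__,[(w(c,d["at"]).round(4),round(d["confidence"],2),px(c,w(c,d["at"])).round()) for d in fn(n,t)[:2]])
            except Exception as e: print(t,e)
o=monitor.get_obs();print(o)
print(ctrl.tcp_to_grasp)
E
```

```text
top [ 0.4138 -0.0176  1.1945] 378.4649228474026 322.84161699769015 192.04813368608455
lockbox call [(array([0.5513, 0.0292, 0.0416]), 0.73, array([304., 208.]))]
lockbox call [(array([ 0.5612,  0.0272, -0.0029]), 0.61, array([305., 206.]))]
keyhole call [(array([0.5564, 0.0319, 0.0418]), 0.79, array([303., 206.]))]
keyhole call [(array([ 0.5709, -0.0171,  0.0683]), 0.9, array([319., 200.]))]
key call []
key call []
bolt_nose call []
bolt_nose call []
tray call [(array([ 0.4935, -0.2816, -0.0008]), 0.8, array([403., 229.]))]
tray call [(array([ 0.4949, -0.2851, -0.0028]), 0.66, array([404., 229.]))]
scene [-0.029   0.7163  0.6566] 396.00736099847074 316.0348099584439 205.94470848352532
lockbox call [(array([0.5395, 0.0509, 0.0456]), 0.7, array([321., 230.]))]
lockbox call [(array([0.561 , 0.0251, 0.0008]), 0.78, array([321., 236.]))]
keyhole call [(array([0.5327, 0.048 , 0.0494]), 0.7, array([323., 229.]))]
keyhole call [(array([ 0.5659, -0.026 ,  0.0715]), 0.58, array([332., 207.]))]
key call [(array([ 0.5642, -0.0137,  0.0972]), 0.45, array([330., 201.]))]
key call [(array([0.8074, 0.0136, 0.0019]), 0.62, array([265., 203.])), (array([ 0.5676, -0.0153,  0.0479]), 0.47, array([329., 215.]))]
bolt_nose call []
bolt_nose call []
tray call [(array([ 0.5023, -0.2657,  0.0051]), 0.64, array([395., 204.]))]
tray call [(array([ 0.4939, -0.2792,  0.0008]), 0.96, array([399., 204.]))]
{'time_s': 1.1, 'q': array([-1.3673,  0.1808,  1.607 , -0.    ,  1.3538, -0.2063]), 'dq': array([ 0.0002, -0.0014, -0.0013, -0.0003,  0.0002,  0.0015]), 'joint_efforts': array([  0.0002, -44.4852, -35.1683,  -0.0001,   0.0008,  -0.    ]), 'eef_pos': array([ 0.2291, -0.5274,  0.2313]), 'eef_rot': array([ 0.    ,  0.9791,  0.2035, -0.    ]), 'wrist_force': array([-0.409 ,  0.7971, -0.3768]), 'torque': array([ 0.0371, -0.0436,  0.0494]), 'opening': 0.9974134509149589}
0.0187
```

View images.

```bash
python3 - <<'E'
import cv2,numpy as np
a=cv2.imread("pics/top0.png");b=cv2.imread("pics/scene0.png")
A=cv2.resize(a[80:320,130:530],(800,480)); cv2.imwrite("pics/a.png",A)
B=cv2.resize(b[160:290,250:410],None,fx=4.6,fy=4.6,interpolation=cv2.INTER_CUBIC); cv2.imwrite("pics/b.png",B)
E
```

```text
(no output)
```

View pics/a.png

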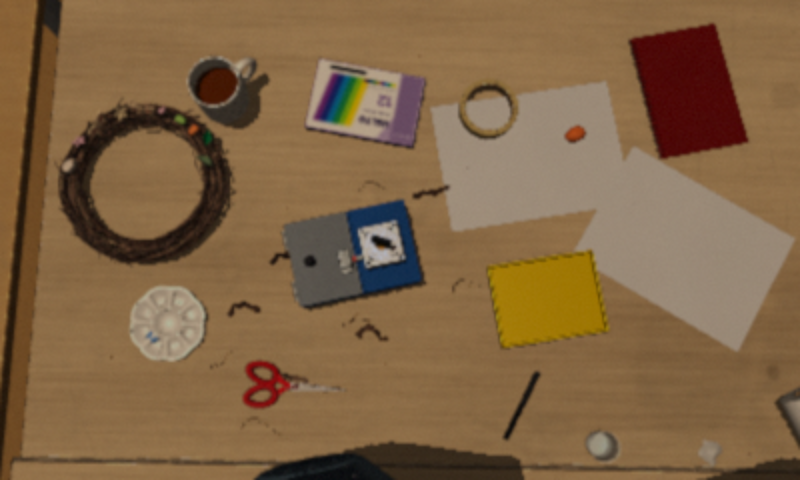

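View pics/b.png

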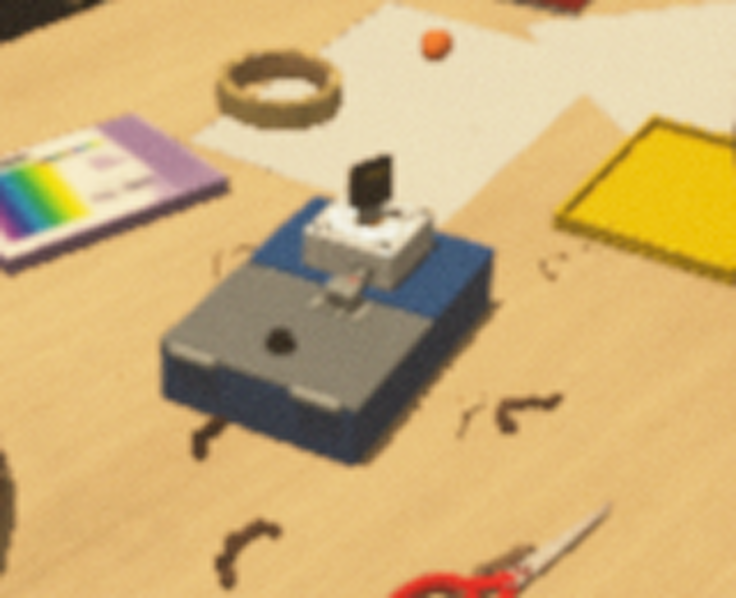

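```bash
python3 -m pendant '[[[30,46,5,6.2,85],[30,46,5,6.2,85],[30,46,5,6.2,85],[30,46,5,6.2,85],[30,46,5,6.2,85],[30,46,5,6.2,85],[30,46,0,6.2,85],[30,46,0,6.1,85]]]'
python3 -m pendant '[[[25,35,0,0,85],[25,35,0,0,85],[25,35,0,0,85],[15,25,0,0,85],[0,0,0,0,85],[0,0,0,0,85]]]'
python3 - <<'E'
from h import *
np.set_printoptions(precision=4,suppress=True)
c=cam("wrist"); save(c,"w0.png"); print(c["o"],c["R"],c["f"])
for t in ["lockbox","keyhole","key","bolt_nose"]:
    for fn in (spotter.recognise,spotter.tip_of):
        print(t,[(w(c,d["at"]).round(4),round(d["confidence"],2),px(c,w(c,d["at"])).round()) for d in fn("wrist",t)[:2]])
o=monitor.get_obs();print(o["q"],o["eef_pos"],o["eef_rot"],o["wrist_force"],o["torque"])
E
```

```text
time_s: 2.1
eef_pos: [0.47, -0.1579, 0.2617]
eef_rot: [0.001, 0.803, 0.596, 0.0]
wrist_force: [0.8, -0.4, 0.4]
opening: 0.99
time_s: 2.85
eef_pos: [0.5588, -0.0298, 0.2612]
eef_rot: [0.0, 0.804, 0.595, -0.0]
wrist_force: [0.9, 0.2, 0.3]
opening: 0.995
[0.5806 0.0438 0.4032] [[ 0.9564 -0.279  -0.0867]
 [-0.2922 -0.9132 -0.284 ]
 [ 0.0001  0.297  -0.9549]] 285.3334848910403
lockbox [(array([0.5592, 0.0378, 0.0417]), 0.96, array([303., 122.])), (array([0.5516, 0.0167, 0.0538]), 0.43, array([302., 141.]))]
lockbox [(array([ 0.5598,  0.0228, -0.0005]), 0.57, array([308., 131.]))]
keyhole [(array([0.5507, 0.0331, 0.0452]), 0.7, array([297., 128.]))]
keyhole [(array([ 0.5626, -0.0228,  0.0692]), 0.67, array([320., 172.]))]
key [(array([ 0.5704, -0.0156,  0.1145]), 0.58, array([326., 172.]))]
key [(array([ 0.5703, -0.0188,  0.0482]), 0.77, array([325., 164.]))]
bolt_nose []
bolt_nose [(array([0.5504, 0.0241, 0.0536]), 0.57, array([299., 136.]))]
[-0.2651  0.1224  1.6118 -0.      1.4073  0.0324] [ 0.559  -0.0297  0.2614] [0.     0.8041 0.5945 0.    ] [-0.2479 -0.2737 -0.0149] [ 0.004  -0.0321  0.0433]
```

View pics/w0.png

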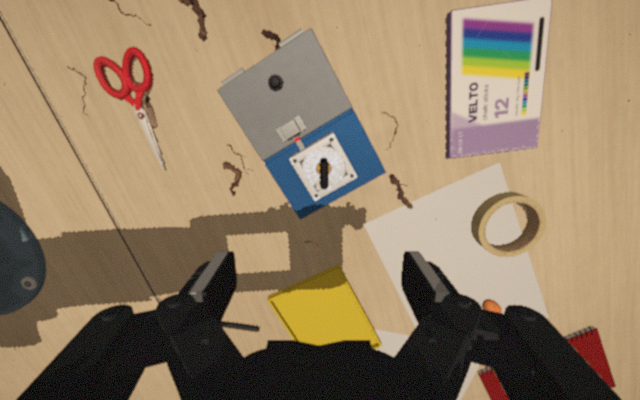

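```bash
python3 - <<'E'
import cv2
b=cv2.imread("pics/w0.png")
cv2.imwrite("pics/w0c.png",cv2.resize(b[105:225,245:405],None,fx=5,fy=5,interpolation=cv2.INTER_CUBIC))
E
```

```text
(no output)
```

View pics/w0c.png

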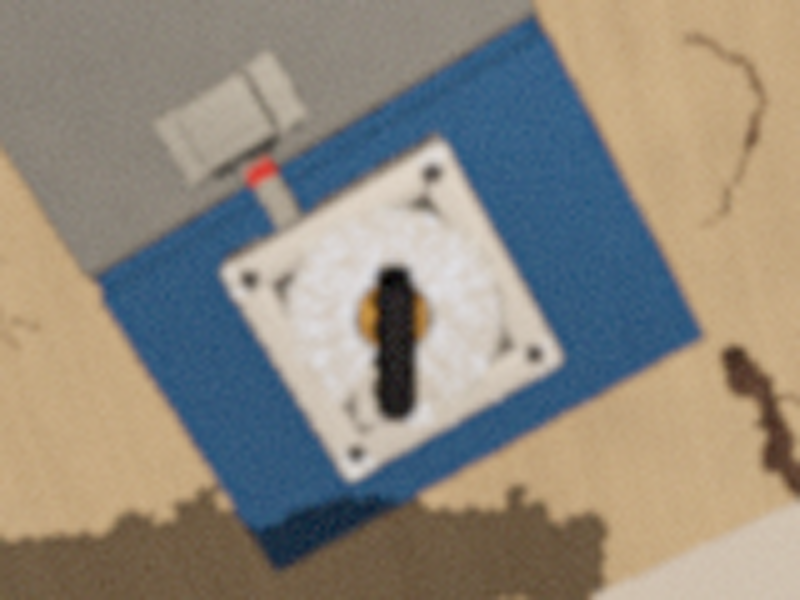

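```bash
cat > m.py <<'E'
from h import *
c=cam("wrist"); print(monitor.get_obs()["eef_pos"])
f=lambda p,z: ray(c,245+(p[0]+.5)/5-.5,105+(p[1]+.5)/5-.5,z)[:2]
P=np.array([f(p,.071) for p in [(436,135),(565,357),(352,482),(221,269)]])
print(P,P.mean(0),[np.linalg.norm(P[i]-P[i-1]) for i in range(4)])
for i in range(4): d=P[i]-P[i-1]; print("edge",np.degrees(np.arctan2(d[1],d[0]))%90)
a,b=f((394,272),.113),f((397,412),.113); print("grip",a,b,(a+b)/2,np.linalg.norm(a-b),np.degrees(np.arctan2(*(b-a)[::-1]))%360)
print("nose",f((261,172),.055)); print("brass",f((393,317),.071))
E
python3 m.py
```

```text
[ 0.55905481 -0.0296333   0.26134113]
[[ 0.58922407  0.01857046]
 [ 0.60416869 -0.03979156]
 [ 0.5465228  -0.05468978]
 [ 0.53273096  0.00401912]] [ 0.56816163 -0.01797294] [np.float64(0.058337057948309755), np.float64(0.06024505851902238), np.float64(0.059539951783423355), np.float64(0.060307126957631484)]
edge 14.444119861819066
edge 14.362971197722587
edge 14.490665646462816
edge 13.220151213574098
grip [ 0.57235292 -0.00189418] [ 0.56446469 -0.0303123 ] [ 0.56840881 -0.01610324] 0.02949260289206019 254.48655449775666
nose [0.5470941  0.02135756]
brass [ 0.56784249 -0.01859479]
```

```bash
python3 -m pendant '[[[4.5,6,-30,1.3,85],[4.7,6,-40,0,85],[0,0,-40,0,60],[0,0,-30,0,40],[0,0,-20,0,30],[0,0,-18,0,24],[0,0,0,0,24],[0,0,0,0,24]]]'
python3 - <<'E'
from h import *
c=cam("wrist"); save(c,"w1.png",(200,80,440,260),3)
o=monitor.get_obs();print(o["eef_pos"],o["eef_rot"],o["wrist_force"],o["torque"])
for P in [(.5682,-.0175,.114),(.568+.015*np.cos(np.radians(254.3)),-.0175+.015*np.sin(np.radians(254.3)),.114),(.568-.015*np.cos(np.radians(254.3)),-.0175-.015*np.sin(np.radians(254.3)),.114)]: print(((px(c,P)-[200,80])*3).round())
E
```

```text
time_s: 4.35
eef_pos: [0.5689, -0.0176, 0.0841]
eef_rot: [0.0, 0.797, 0.604, 0.0]
wrist_force: [-0.4, 0.2, -0.8]
opening: 0.284
[ 0.56918508 -0.01761763  0.0844024 ] [7.37208918e-04 7.97183271e-01 6.03736625e-01 6.13980377e-04] [ 0.51528551 -0.00141392  0.54811607] [-0.03740562  0.02809186 -0.03819596]
[354. 625.]
[353. 707.]
[353. 537.]
```

View pics/w1.png

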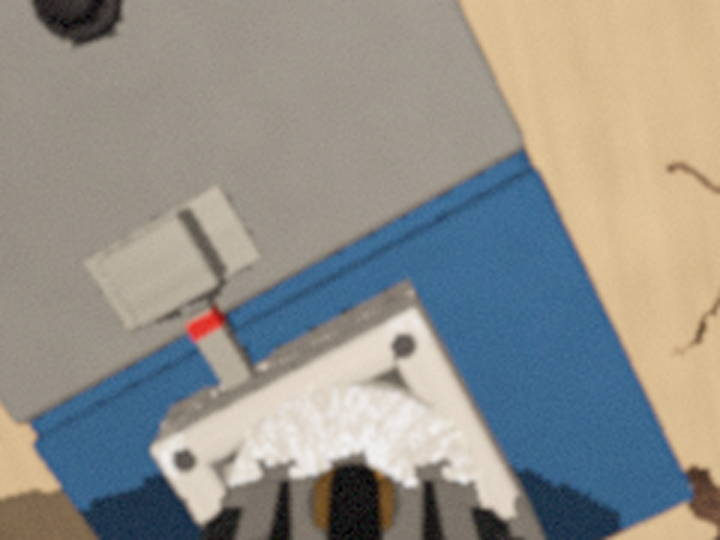

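The key grip (black, at about 355,495) is centred between the fingers; the red bolt nose (205,325) is short of its keeper. Closing.

```bash
python3 -m pendant '[[[0,0,0,0,6],[0,0,0,0,4],[0,0,0,0,4],[0,0,0,0,4],[0,0,0,0,4]]]'
cat > s.py <<'E'
from h import *
np.set_printoptions(precision=3,suppress=True)
o=monitor.get_obs();q=o["eef_rot"];print(o["time_s"],o["eef_pos"]*1000,"yawx",round(2*np.degrees(np.arctan2(q[2],q[1])),2),"F",o["wrist_force"],"T",o["torque"],"op",round(o["opening"],3),"je6",o["joint_efforts"])
E
python3 s.py; python3 s.py
```

```text
time_s: 5.03
eef_pos: [0.5692, -0.0176, 0.0844]
eef_rot: [0.001, 0.797, 0.604, 0.001]
wrist_force: [-1.4, 1.1, 5.7]
opening: 0.095
5.025 [569.179 -17.581  84.438] yawx 74.28 F [-1.387  1.092  5.732] T [ 0.011  0.087 -0.006] op 0.095 je6 [ -0.037 -43.869 -27.645   0.027  -0.196  -0.008]
5.025 [569.179 -17.581  84.438] yawx 74.28 F [-1.387  1.092  5.732] T [ 0.011  0.087 -0.006] op 0.095 je6 [ -0.037 -43.869 -27.645   0.027  -0.196  -0.008]
```

```bash
python3 -m pendant '[[[0,0,0.3,-3,4],[0,0,0,-3,4],[0,0,0,-3,4],[0,0,0,-3,4],[0,0,0,0,4]]]' >/dev/null
python3 s.py;python3 -m pendant '[[[0,0,0,-4,4],[0,0,0,-4,4],[0,0,0,-4,4],[0,0,0,0,4]]]' >/dev/null; python3 s.py;python3 -m pendant '[[[0,0,0,-4,4],[0,0,0,-4,4],[0,0,0,-4,4],[0,0,0,0,4]]]' >/dev/null; python3 s.py;
```

```text
5.65 [569.023 -17.461  84.454] yawx 62.3 F [-0.271  0.538  5.402] T [ 0.069 -0.018 -0.002] op 0.096 je6 [ -0.32  -44.099 -27.68   -0.148  -0.118   0.27 ]
6.15 [569.321 -17.702  84.456] yawx 50.36 F [ 0.632 -0.186  5.869] T [-0.022 -0.306 -0.016] op 0.094 je6 [  0.182 -43.766 -26.593   0.014   0.48    0.362]
6.65 [569.624 -17.997  84.455] yawx 38.41 F [ 3.958 -1.167  5.75 ] T [-0.421 -0.638  0.03 ] op 0.093 je6 [  1.014 -43.452 -25.246   0.345   1.287   0.399]
```

```bash
python3 -m pendant '[[[0.5,-0.3,0,-4,4],[0,0,0,-4,4],[0,0,0,0,4],[0,0,0,0,4]]]' >/dev/null
python3 s.py;python3 -m pendant '[[[0.3,-0.2,0,-4,4],[0,0,0,-4,4],[0,0,0,0,4],[0,0,0,0,4]]]' >/dev/null; python3 s.py;
python3 - <<'E'
from h import *
c=cam("wrist"); save(c,"w2.png")
i=cv2.cvtColor(c["img"],cv2.COLOR_RGB2HSV); m=((i[:,:,0]<8)|(i[:,:,0]>172))&(i[:,:,1]>150)&(i[:,:,2]>90)
n,l,s,ce=cv2.connectedComponentsWithStats(m.astype(np.uint8))
u=np.array([-np.sin(np.radians(14.3)),np.cos(np.radians(14.3))]);k=np.array([.568,-.0178])
for j in range(1,n):
    if s[j,4]>15: P=ray(c,*ce[j],.055)[:2]; print(s[j],ce[j],P,"along boxy",(P-k)@u,(P-k)@[u[1],-u[0]])
print("before",(np.array([.5471,.0214])-k)@u)
E
```

```text
7.15 [569.851 -18.275  84.435] yawx 30.45 F [ 3.331 -1.575  5.749] T [-0.4   -0.477  0.044] op 0.091 je6 [  1.069 -43.202 -25.464   0.429   0.975   0.024]
7.65 [570.034 -18.54   84.445] yawx 22.45 F [ 2.455 -2.352  7.324] T [-0.445 -0.448 -0.026] op 0.094 je6 [  1.284 -43.12  -25.578   0.57    0.835   0.024]
[241 233   9  14  72] [244.69444444 240.01388889] [0.5468046  0.02532317] along boxy 0.047022274524547415 -0.00988729449662024
[  26  304   80   64 2662] [ 62.90345605 337.37603306] [0.42079743 0.12476492] along boxy 0.17450654056765358 -0.10742820758754737
before 0.04314769603705459
```

```bash
cat > n.py <<'E'
from h import *
c=cam("wrist")
i=cv2.cvtColor(c["img"],cv2.COLOR_RGB2HSV); m=((i[:,:,0]<8)|(i[:,:,0]>172))&(i[:,:,1]>150)&(i[:,:,2]>90)
n,l,s,ce=cv2.connectedComponentsWithStats(m.astype(np.uint8))
u=np.array([-np.sin(np.radians(14.3)),np.cos(np.radians(14.3))]);k=np.array([.568,-.0178])
for j in range(1,n):
    P=ray(c,*ce[j],.055)[:2]; a,b=(P-k)@u,(P-k)@[u[1],-u[0]]
    if s[j,4]>5 and .03<a<.07 and abs(b+.01)<.01: print("nose",s[j],"along",a)
E
python3 -m pendant '[[[0.2,-0.2,0,-4,4],[0,0,0,-4,4],[0,0,0,0,4],[0,0,0,0,4]]]' >/dev/null
python3 s.py;python3 -m pendant '[[[0.1,-0.2,0,-4,4],[0,0,0,0,4],[0,0,0,0,4]]]' >/dev/null; python3 s.py; python3 n.py;python3 -m pendant '[[[0.1,-0.1,0,-4,4],[0,0,0,0,4],[0,0,0,0,4]]]' >/dev/null; python3 s.py; python3 n.py
```

```text
8.2 [570.138 -18.861  84.451] yawx 14.45 F [ 2.009 -3.386  7.213] T [-0.584 -0.245  0.031] op 0.099 je6 [  1.549 -43.044 -25.676   0.736   0.704   0.024]
8.575 [570.132 -19.055  84.411] yawx 10.45 F [ 1.278 -2.413  6.493] T [-0.56  -0.204 -0.035] op 0.096 je6 [  1.549 -42.973 -25.762   0.762   0.601   0.028]
nose [244 248   5  13  50] along 0.04860478573846707
9.0 [570.145 -19.172  84.44 ] yawx 6.46 F [ 0.975 -3.17   6.577] T [-0.627 -0.175 -0.022] op 0.095 je6 [  1.686 -42.915 -25.834   0.854   0.515   0.035]
nose [245 252   5  13  31] along 0.04908493195194187
```

```bash
python3 -m pendant '[[[0.1,-0.1,0,-2.5,4],[0,0,0,0,4],[0,0,0,0,4]]]' >/dev/null
python3 s.py;python3 -m pendant '[[[0,-0.1,0,-2.5,4],[0,0,0,0,4],[0,0,0,0,4]]]' >/dev/null; python3 s.py; python3 n.py;python3 -m pendant '[[[0,-0.1,0,-2,4],[0,0,0,0,4],[0,0,0,0,4]]]' >/dev/null; python3 s.py; python3 n.py
```

```text
9.425 [570.159 -19.317  84.418] yawx 3.96 F [ 0.824 -2.963  6.459] T [-0.619 -0.133  0.022] op 0.099 je6 [  1.725 -42.851 -25.911   0.907   0.419   0.047]
9.8 [570.178 -19.425  84.434] yawx 1.46 F [ 0.859 -2.643  8.514] T [-0.646 -0.096  0.037] op 0.093 je6 [  1.736 -42.854 -25.908   0.915   0.42    0.05 ]
nose [248 261   3   8  12] along 0.04996702506171033
10.225 [570.119 -19.6    84.421] yawx -0.53 F [ 0.417 -3.513  7.584] T [-0.746 -0.049  0.102] op 0.092 je6 [  1.857 -42.817 -25.943   1.063   0.387   0.101]
nose [249 263   3   9  13] along 0.05004004006020879
```

```bash
python3 -m pendant '[[[0,0,0,-1.5,4],[0,0,0,0,4],[0,0,0,0,4]]]' >/dev/null
python3 s.py;python3 n.py
```

```text
10.65 [570.058 -19.8    84.394] yawx -2.02 F [ 0.224 -4.209  7.513] T [-0.907  0.06   0.164] op 0.093 je6 [  2.261 -42.8   -25.956   1.324   0.365   0.136]
nose [249 264   4   9  15] along 0.0499764230185373
```

Nose is stationary while the key torque rises (0.05 → 0.10 → 0.14 N m): the stop. Turning back.

```bash
python3 -m pendant '[[[0,0.1,0,4,4],[0,0.1,0,5,4],[-0.1,0.1,0,5,4],[-0.1,0.2,0,5,4],[-0.2,0.2,0,5,4],[-0.2,0.2,0,5,4],[-0.3,0.2,0,5,4],[-0.2,0.1,0,5,4]]]' >/dev/null
python3 s.py
python3 -m pendant '[[[-0.2,0.1,0,5,4],[0,0,0,5,4],[0,0,0,5,4],[0,0,0,5,4],[0,0,0,5,4],[0,0,0,5,4],[0,0,0,5,4],[0,0,0,2.5,4]]]' >/dev/null
python3 -m pendant '[[[0,0,0,0,4],[0,0,0,0,4]]]' >/dev/null
python3 s.py
python3 - <<'E'
from h import *
c=cam("wrist"); save(c,"w3.png",(200,80,440,260),3)
E
```

```text
11.7 [569.324 -17.825  84.442] yawx 37.1 F [ 1.628 -0.406  6.662] T [-0.247 -0.322 -0.041] op 0.093 je6 [  0.627 -42.912 -25.748   0.188   0.631   0.885]
12.95 [568.555 -17.243  84.415] yawx 74.45 F [0.162 0.731 9.201] T [ 0.029  0.056 -0.042] op 0.095 je6 [ -0.125 -42.217 -26.364  -0.031  -0.149  -0.026]
```

View pics/w3.png

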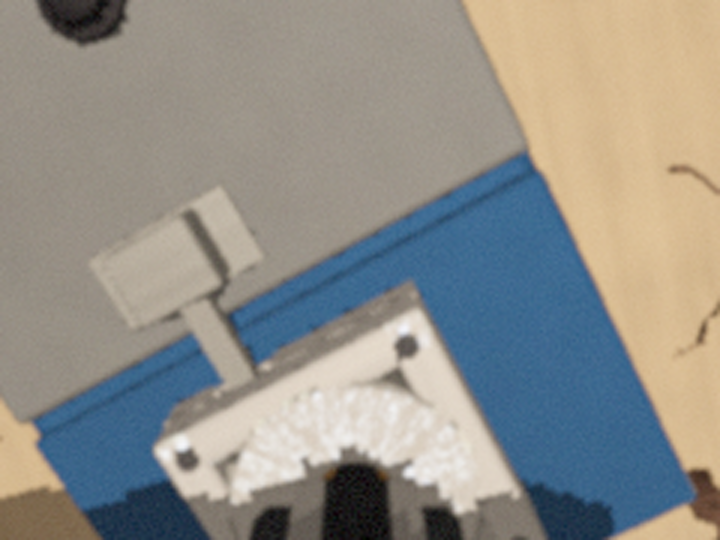

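The bolt is in the keeper (no red at 205,325). Now a gentle lift, checking force.

```bash
python3 -m pendant '[[[0,0,1,0,4],[0,0,1,0,4],[0,0,1,0,4],[0,0,0,0,4]]]' >/dev/null
python3 s.py; python3 -m pendant '[[[0,0,1,0,4],[0,0,1,0,4],[0,0,0,0,4]]]' >/dev/null;python3 s.py
```

```text
13.5 [567.758 -17.245  86.176] yawx 74.3 F [ 1.216 -0.947 -0.021] T [-0.112 -0.213 -0.007] op 0.096 je6 [  0.145 -47.412 -29.617   0.011   0.368  -0.011]
13.875 [568.152 -17.334  88.68 ] yawx 74.29 F [-0.026 -0.526 -0.378] T [0.024 0.028 0.016] op 0.09 je6 [  0.002 -47.19  -30.093  -0.001   0.022  -0.001]
```

```bash
python3 -m pendant '[[[0,0,4,0,4],[0,0,5,0,4],[0,0,6,0,4],[0,0,7,0,4],[0,0,12,0,4],[0,0,20,0,4],[0,0,20,0,4],[0,0,0,0,4]]]' >/dev/null
python3 s.py; python3 - <<'E'
from h import *
c=cam("wrist"); save(c,"w4.png",(160,80,480,320),2.5)
t=cam("top"); i=cv2.cvtColor(t["img"],cv2.COLOR_RGB2HSV); m=cv2.inRange(i,(20,150,90),(32,255,255))
n,l,s,ce=cv2.connectedComponentsWithStats(m); j=1+s[1:,4].argmax()
r=cv2.minAreaRect(np.argwhere(l==j)[:,::-1].astype(np.float32)); print([ray(t,*p,.014)[:2].round(4) for p in cv2.boxPoints(r)],ray(t,*r[0],.014),r[2])
E
```

```text
14.875 [569.786 -17.741 165.004] yawx 74.28 F [ 0.079 -0.35  -0.459] T [ 0.004  0.01  -0.008] op 0.097 je6 [  0.099 -45.839 -33.501   0.004   0.242   0.   ]
[array([ 0.5436, -0.1862]), array([ 0.5752, -0.358 ]), array([ 0.4442, -0.376 ]), array([ 0.4138, -0.2071])] [ 0.49357067 -0.28166595  0.014     ] 80.53767395019531
```

View pics/w4.png

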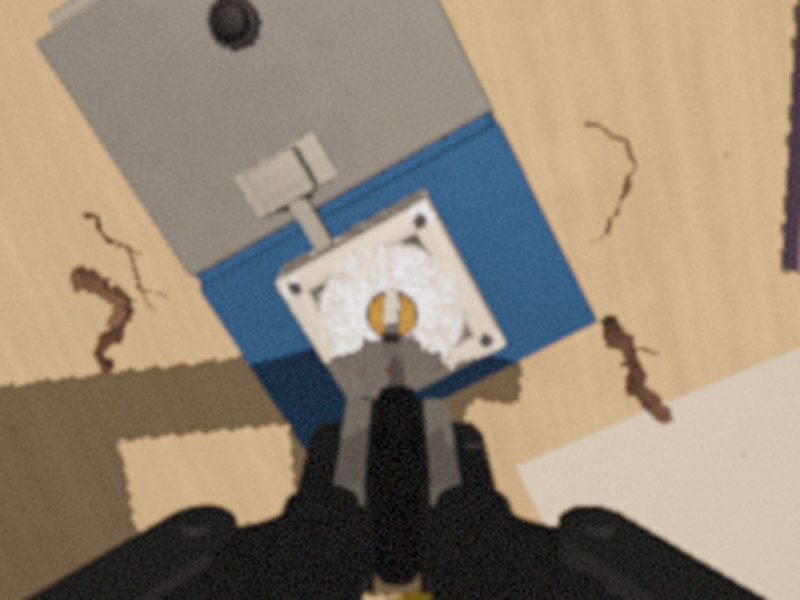

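The key is out (held at about 400,390), the bolt remains in the keeper at (310,225). On to the tray, centre (0.494, -0.281), yaw about 10°.

```bash
python3 -m pendant '[[[-9,-32,3,-8,4],[-9.5,-33,0,-8,4],[-9.5,-33,0,-8,4],[-9.5,-33,0,-8,4],[-9.5,-33,0,-8,4],[-9.5,-33,0,-8,4],[-9.5,-33,0,-8,4],[-9.5,-33,0,-8,4]]]' >/dev/null
python3 -m pendant '[[[0,0,-25,0,4],[0,0,-30,0,4],[0,0,-30,0,4],[0,0,-20,0,4],[0,0,-10,0,4],[0,0,-6,0,4],[0,0,0,0,4],[0,0,0,0,4]]]'
python3 s.py
```

```text
time_s: 16.98
eef_pos: [0.4933, -0.2808, 0.0454]
eef_rot: [0.001, 0.996, 0.09, 0.0]
wrist_force: [0.0, 0.3, -0.4]
opening: 0.096
16.975 [ 493.314 -280.795   45.399] yawx 10.28 F [ 0.04   0.318 -0.352] T [-0.026 -0.     0.   ] op 0.096 je6 [ -0.004 -47.879 -27.796  -0.001   0.011  -0.   ]
```

Foot about 5 mm above the tray floor; lower to touch, then open slowly.

```bash
python3 -m pendant '[[[0,0,-2,0,4],[0,0,-1,0,4],[0,0,0,0,4]]]' | grep force; python3 -m pendant '[[[0,0,-1,0,4],[0,0,0,0,4]]]' | grep -E "force|pos"; python3 -m pendant '[[[0,0,0,0,12],[0,0,0,0,14],[0,0,0,0,20],[0,0,0,0,30],[0,0,0,0,50],[0,0,0,0,85],[0,0,0,0,85],[0,0,0,0,85]]]'
python3 - <<'E'
from h import *
c=cam("wrist"); save(c,"w5.png",s=1.25)
E
```

```text
wrist_force: [0.3, -0.6, -0.1]
eef_pos: [0.4928, -0.2804, 0.0406]
wrist_force: [-0.2, -0.0, -0.1]
time_s: 18.6
eef_pos: [0.4928, -0.2804, 0.0406]
eef_rot: [0.0, 0.996, 0.09, 0.0]
wrist_force: [0.8, 0.6, -0.2]
opening: 0.994
```

View pics/w5.png

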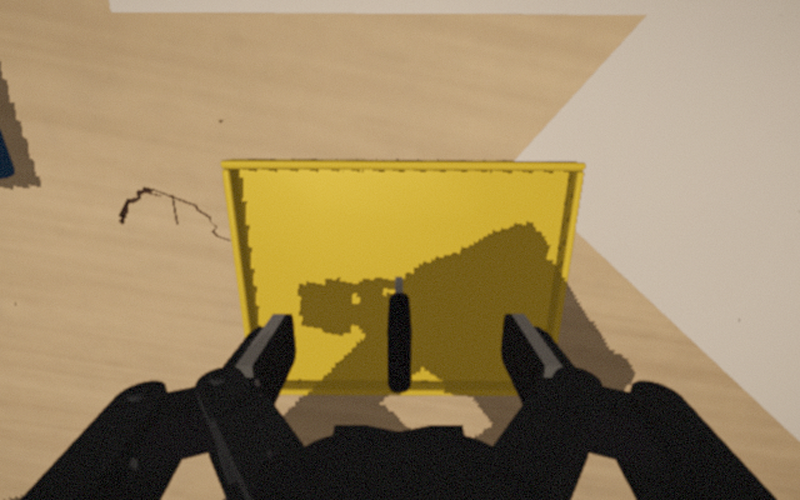

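The key stands upright in mid-tray (400,340). Precarious, so I'll lay it over gently between half-open fingers along the tray's long axis.

```bash
python3 -m pendant '[[[0,0,8,0,50],[0,0,0,0,40],[0,0,0,0,40],[-1,6,0,0,40],[-1,6,0,0,40],[-0.7,4,0,0,40],[-0.7,4,0,0,40],[-0.7,4,0,0,40]]]'
python3 -m pendant '[[[-0.5,3,0,0,40],[-0.5,3,0,0,40],[-0.5,3,0,0,40],[-0.5,3,0,0,40],[-0.5,3,0,0,40],[-0.5,3,0,0,40],[0,0,0,0,40],[0,0,0,0,40]]]'
python3 - <<'E'
from h import *
c=cam("wrist"); save(c,"w6.png",s=1.25)
E
```

```text
time_s: 19.65
eef_pos: [0.4887, -0.2561, 0.0486]
eef_rot: [-0.0, 0.996, 0.09, 0.0]
wrist_force: [-0.4, 1.1, -0.4]
opening: 0.464
time_s: 20.65
eef_pos: [0.4858, -0.2385, 0.0486]
eef_rot: [0.0, 0.996, 0.09, 0.0]
wrist_force: [0.6, 0.0, -1.1]
opening: 0.467
```

View pics/w6.png

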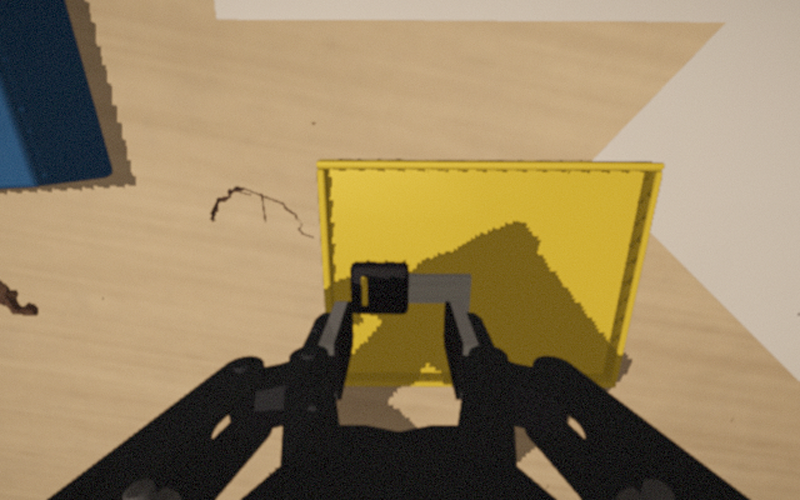

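The key lies flat in the tray (grip at 380,288, lug end at 465,300), inside the left wall. Retract straight up, well clear, then check everything.

```bash
python3 -m pendant '[[[0,0,15,0,40],[0,0,30,0,40],[0,0,40,0,40],[0,0,50,0,60],[-15,0,50,0,60],[-40,-20,20,0,60],[-40,-20,0,0,60],[0,0,0,0,60]]]' >/dev/null
python3 - <<'E'
from h import *
np.set_printoptions(precision=4,suppress=True)
c=cam("wrist"); print([(w(c,d["at"]),d["confidence"]) for d in spotter.recognise("wrist","key")[:2]])
t=cam("top"); a=t["img"][80:320,130:530,::-1]; cv2.imwrite("pics/f.png",cv2.resize(a,(800,480)))
E
python3 s.py
```

```text
[(array([ 0.4879, -0.2413,  0.0125]), 0.73)]
21.85 [ 391.066 -278.362  254.264] yawx 10.26 F [-0.189 -0.079  0.501] T [ 0.035  0.039 -0.01 ] op 0.702 je6 [ -0.556 -33.032 -35.56   -0.042   0.017  -0.007]
```

View pics/f.png

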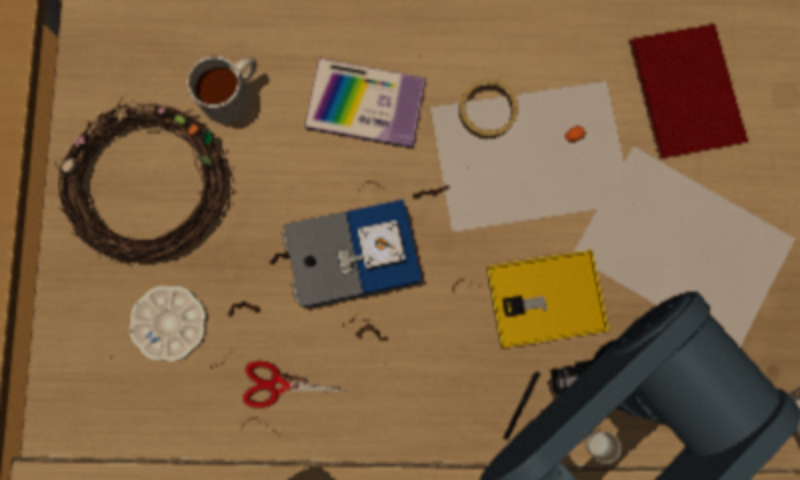

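Key flat in the tray (525,305), bolt across to the keeper (355,258), bystanders unmoved.

```bash
python3 -c "
from bench import order; print(order.hand_in())"
```

```text
the job is handed in; nothing more can be done
None
```

The blue box is locked, and the key is lying flat in the yellow tray. I handed the job in at about 22 s of the 64 s allowed.

- **Locking:** I turned the key clockwise about 76°. By then the bolt nose had stopped moving in the picture and the key torque had risen from about 0.05 to 0.14–0.16 N m, so I took that as the end stop and pushed no further.
- **Withdrawing:** I turned the key back to the starting angle, and it came out with no noticeable resistance.
- **Placing:** The key first stood upright in the tray, so I tipped it over gently between the half-open fingers.

**Last checks:**
- The final top picture shows the bolt reaching into its keeper, the key inside the tray, and the scissors, palette and chalks where they were. The arm is clear of everything.
- I could not read the bolt's full 10 mm of travel from the images, because the nose disappears into the keeper. That it is fully shot rests on the torque rise and the nose having stopped.
- While turning, there were side forces of a few newtons from a centring error of about 1 mm, which I corrected as I went. No check failed.

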